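# Complete the lunch box with the missing dip and close it

## Task

The open lunch box should carry one pot each of the red, the green and the blue dip, but one of the three is missing. See which, take one pot of that colour from the sloping bins under the sneeze guard, stand it upright in the box's empty dip compartment, then close the lid fully. Leave the dips already in the box, the one on the guest's plate, the other colours in the bins and everything else on the table as they are.

Things in the scene. Friction and masses are not known exactly. Their poses are not given: they have to be found in the camera images.
- rack: dip rack: fixed steel stand with three black sloping bins (red, green and blue pots, in any order) and a clear guard above. Origin at the centre of its footprint on the table; x to its rear (away from the robot), y along the row; bin centres at y = -108, 0, +108 mm. Bin floors rise 25 degrees to the rear: the pots stand square on them, lids leaning 25 degrees to -x
- bin_red: sloping bin of the red pots, fixed in the rack; origin on the table under its centre, axes as the rack's. 100 mm wide inside; side walls and front lip stand 14 mm off the sloping floor; at the foot of the slope, x = -55 mm, the floor is 22 mm above the table
- bin_green: sloping bin of the green pots, fixed in the rack; origin on the table under its centre, axes as the rack's. 100 mm wide inside; side walls and front lip stand 14 mm off the sloping floor; at the foot of the slope, x = -55 mm, the floor is 22 mm above the table
- bin_blue: sloping bin of the blue pots, fixed in the rack; origin on the table under its centre, axes as the rack's. 100 mm wide inside; side walls and front lip stand 14 mm off the sloping floor; at the foot of the slope, x = -55 mm, the floor is 22 mm above the table
- guard_edge (a point): middle of the front edge of the rack's clear sneeze guard, on its underside, 190 mm above the table: a level panel 4 mm thick, 345 mm wide, reaching 108 mm from here to the rear, on two rear posts. It hangs over the rear pots and close behind the front ones
- red_1: round sealed dip pot, red with a white band, 40 mm across (43 mm at the thin rim), 32 mm high, about 35 g; origin at the centre of its underside, z up through its lid; the front one of the two in its sloping bin, against the front lip, within about 12 mm of the bin's middle
- red_2: round sealed dip pot, red with a white band, 40 mm across (43 mm at the thin rim), 32 mm high, about 35 g; origin at the centre of its underside, z up through its lid; the one behind it in the same bin, partly under the guard; it may slide down once the front one is gone
- green_1: round sealed dip pot, green with a white band, 40 mm across (43 mm at the thin rim), 32 mm high, about 35 g; origin at the centre of its underside, z up through its lid; the front one of the two in its sloping bin, against the front lip, within about 12 mm of the bin's middle
- green_2: round sealed dip pot, green with a white band, 40 mm across (43 mm at the thin rim), 32 mm high, about 35 g; origin at the centre of its underside, z up through its lid; the one behind it in the same bin, partly under the guard; it may slide down once the front one is gone
- blue_1: round sealed dip pot, blue with a white band, 40 mm across (43 mm at the thin rim), 32 mm high, about 35 g; origin at the centre of its underside, z up through its lid; the front one of the two in its sloping bin, against the front lip, within about 12 mm of the bin's middle
- blue_2: round sealed dip pot, blue with a white band, 40 mm across (43 mm at the thin rim), 32 mm high, about 35 g; origin at the centre of its underside, z up through its lid; the one behind it in the same bin, partly under the guard; it may slide down once the front one is gone
- red_a: round sealed dip pot, red with a white band, 40 mm across (43 mm at the thin rim), 32 mm high, about 35 g; origin at the centre of its underside, z up through its lid; already set out at the start: two of the three set-out pots are in the lunch box, the third on the guest's fixed white paper plate (210 mm across) at the back. Must stay where it is
- green_a: round sealed dip pot, green with a white band, 40 mm across (43 mm at the thin rim), 32 mm high, about 35 g; origin at the centre of its underside, z up through its lid; already set out at the start: two of the three set-out pots are in the lunch box, the third on the guest's fixed white paper plate (210 mm across) at the back. Must stay where it is
- blue_a: round sealed dip pot, blue with a white band, 40 mm across (43 mm at the thin rim), 32 mm high, about 35 g; origin at the centre of its underside, z up through its lid; already set out at the start: two of the three set-out pots are in the lunch box, the third on the guest's fixed white paper plate (210 mm across) at the back. Must stay where it is
- box: open lunch box of corrugated board, fixed, 220 x 240 x 50 mm high, walls and floor 4 mm. Origin at the centre of its underside; x to the hinge side (robot's right), y along the hinge (away from the robot). Bread rolls at x > 0; at x < 0 three dip compartments, 103 x 75 mm, centred at x = -55, y = -78, 0, +78 mm, between dividers 20 mm high. The one at y = -78 is empty, the others hold a pot each
- free_floor (a point): centre of the floor of the empty dip compartment (103 mm along the box's x, 75 mm along its y), 4 mm above the table; axes as the box's
- lid (a joint): angle of the lunch box's lid in rad: 0 closed flat on the box, about 1.6 standing upright, 1.9 the stop. The crease is stiff: the lid stays where it is left and turns under about 1 N at its edge
- lid_hinge (a point): middle of the hinge line, on the box's rim at x = +110 mm, 50 mm above the table; the lid is 220 mm from hinge to free edge, 240 mm wide, 5 mm thick, with a 14 mm tuck flap along the free edge pointing into the box. Its axes turn with the lid: -x to the free edge, y along the hinge, z out of the outer face
- lid_edge (a point): middle of the lid's free edge, on its outer face (the face that is on top when closed)
- hot_sauce: red sauce bottle with green cap, 42 mm across, 150 mm high, loose, bystander; origin at its foot
- salt: salt shaker with steel cap, 40 mm across, 76 mm high, loose, bystander between the rack and the robot; origin at its foot
- cups: stack of paper cups, mouth down, 87 mm across, 155 mm high, loose, bystander; origin at its foot
There are look-alikes about, which are no part of the job. What is shaped like the red_1 but pink is not meant.

How it is judged:
On the way, in this order (a step that is already met when the one before it is completed fails the run):
1. a pot of the missing colour stands upright in the empty dip compartment while the lid is still open (((horizontal distance between red_a and box above 0.17 m and x of red_1 in the frame of box between -0.092 and -0.018 m and y of red_1 in the frame of box between -0.102 and -0.056 m and z of red_1 in the frame of box below 0.01 m and angle between red_1's own z axis and vertical below 0.12 rad and distance of red_2 from where it was at the start of the episode below 0.09 m) or (horizontal distance between red_a and box above 0.17 m and x of red_2 in the frame of box between -0.092 and -0.018 m and y of red_2 in the frame of box between -0.102 and -0.056 m and z of red_2 in the frame of box below 0.01 m and angle between red_2's own z axis and vertical below 0.12 rad and distance of red_1 from where it was at the start of the episode below 0.09 m) or (horizontal distance between green_a and box above 0.17 m and x of green_1 in the frame of box between -0.092 and -0.018 m and y of green_1 in the frame of box between -0.102 and -0.056 m and z of green_1 in the frame of box below 0.01 m and angle between green_1's own z axis and vertical below 0.12 rad and distance of green_2 from where it was at the start of the episode below 0.09 m) or (horizontal distance between green_a and box above 0.17 m and x of green_2 in the frame of box between -0.092 and -0.018 m and y of green_2 in the frame of box between -0.102 and -0.056 m and z of green_2 in the frame of box below 0.01 m and angle between green_2's own z axis and vertical below 0.12 rad and distance of green_1 from where it was at the start of the episode below 0.09 m) or (horizontal distance between blue_a and box above 0.17 m and x of blue_1 in the frame of box between -0.092 and -0.018 m and y of blue_1 in the frame of box between -0.102 and -0.056 m and z of blue_1 in the frame of box below 0.01 m and angle between blue_1's own z axis and vertical below 0.12 rad and distance of blue_2 from where it was at the start of the episode below 0.09 m) or (horizontal distance between blue_a and box above 0.17 m and x of blue_2 in the frame of box between -0.092 and -0.018 m and y of blue_2 in the frame of box between -0.102 and -0.056 m and z of blue_2 in the frame of box below 0.01 m and angle between blue_2's own z axis and vertical below 0.12 rad and distance of blue_1 from where it was at the start of the episode below 0.09 m)) and value of joint lid above 0.5 rad), for 0.2 s.
2. the lid is closed over it (value of joint lid below 0.07 rad), for 0.2 s.
At the end, for the whole second after the job is handed in: One pot of the colour the box lacked stands on the floor of the compartment that was empty, upright within 0.12 rad; the other pot of that colour is still in its bin (moved under 90 mm); the lid is closed to within 0.07 rad; all pots from the bins are at rest (((horizontal distance between red_a and box above 0.17 m and x of red_1 in the frame of box between -0.092 and -0.018 m and y of red_1 in the frame of box between -0.102 and -0.056 m and z of red_1 in the frame of box below 0.01 m and angle between red_1's own z axis and vertical below 0.12 rad and distance of red_2 from where it was at the start of the episode below 0.09 m) or (horizontal distance between red_a and box above 0.17 m and x of red_2 in the frame of box between -0.092 and -0.018 m and y of red_2 in the frame of box between -0.102 and -0.056 m and z of red_2 in the frame of box below 0.01 m and angle between red_2's own z axis and vertical below 0.12 rad and distance of red_1 from where it was at the start of the episode below 0.09 m) or (horizontal distance between green_a and box above 0.17 m and x of green_1 in the frame of box between -0.092 and -0.018 m and y of green_1 in the frame of box between -0.102 and -0.056 m and z of green_1 in the frame of box below 0.01 m and angle between green_1's own z axis and vertical below 0.12 rad and distance of green_2 from where it was at the start of the episode below 0.09 m) or (horizontal distance between green_a and box above 0.17 m and x of green_2 in the frame of box between -0.092 and -0.018 m and y of green_2 in the frame of box between -0.102 and -0.056 m and z of green_2 in the frame of box below 0.01 m and angle between green_2's own z axis and vertical below 0.12 rad and distance of green_1 from where it was at the start of the episode below 0.09 m) or (horizontal distance between blue_a and box above 0.17 m and x of blue_1 in the frame of box between -0.092 and -0.018 m and y of blue_1 in the frame of box between -0.102 and -0.056 m and z of blue_1 in the frame of box below 0.01 m and angle between blue_1's own z axis and vertical below 0.12 rad and distance of blue_2 from where it was at the start of the episode below 0.09 m) or (horizontal distance between blue_a and box above 0.17 m and x of blue_2 in the frame of box between -0.092 and -0.018 m and y of blue_2 in the frame of box between -0.102 and -0.056 m and z of blue_2 in the frame of box below 0.01 m and angle between blue_2's own z axis and vertical below 0.12 rad and distance of blue_1 from where it was at the start of the episode below 0.09 m)) and value of joint lid below 0.07 rad and linear speed of each of red_1, red_2, green_1, green_2, blue_1, blue_2 below 0.02 m/s); the robot touches nothing.
It fails at once if a red pot is taken from the bins although the box already has a red one (not (horizontal distance between red_a and box above 0.17 m) and distance of any of red_1, red_2 from where it was at the start of the episode above 0.03 m).
It fails at once if a green pot is taken from the bins although the box already has a green one (not (horizontal distance between green_a and box above 0.17 m) and distance of any of green_1, green_2 from where it was at the start of the episode above 0.03 m).
It fails at once if a blue pot is taken from the bins although the box already has a blue one (not (horizontal distance between blue_a and box above 0.17 m) and distance of any of blue_1, blue_2 from where it was at the start of the episode above 0.03 m).
It fails at once if a dip already set out in the box or on the guest's plate is moved by more than 25 mm or tipped over (distance of any of red_a, green_a, blue_a from where it was at the start of the episode above 0.025 m or angle between any of red_a, green_a, blue_a's own z axis and vertical above 0.5 rad).
It fails at once if the sauce bottle, salt shaker or cup stack is moved by more than 30 mm or knocked over (distance of any of hot_sauce, salt, cups from where it was at the start of the episode above 0.03 m or angle between any of hot_sauce, salt, cups's own z axis and vertical above 0.4 rad).
It also fails if it takes over 58 s, if anything falls off the work surface, if the arm or the gripper's body presses on something with over 40 N, if the wrist force passes 120 N, or if a joint passes its speed limit or range.

## Robot

A 7-joint arm with a two-finger parallel gripper is mounted at the origin on the work surface. World frame = base frame: x ahead of the robot, y to its left, z up, the work surface at z = 0. Lengths are in m, angles in rad, forces in N, time in s.
With the tool pointing down it reaches from about 0.4 to 0.85 m from the base axis. Payload 4.5 kg.
Tool frame: the origin (TCP) lies at the very end of the fingers, on their centre line; the grasp point (between the pads) lies 19 mm behind it; z points along the fingers, y is the line along which they close (so a half turn about z gives the same grasp; the last joint's range is limited). The gripper opens to 88 mm and grips with 3 to 60 N. Pads are 18 mm wide; open, the fingers measure 123 mm over their backs; the gripper's body (75 mm by 187 mm) begins 45 mm behind the grasp point.
Start: joints at [1.17, 0.689, -0.195, 1.565, 0.157, 0.902, -0.215], TCP at [0.263, -0.567, 0.239] pointing down, gripper open.
Joint ranges: [-3.01, 3.01], [-0.46, 2.08], [-1.47, 1.51], [0.13, 2.56], [-1, 4.14], [0.04, 2.09], [-2.66, 2.66]. Speed limits (rad/s): [2.57, 2.57, 3.14, 3.14, 3.14, 3.14, 3.14].

## Interface

Orientations are given as a unit quaternion [x, y, z, w].
In Python, from plant import r, eyes, nets gives the robot as it stands.
- The arm moves only by the shell command python3 -m pendant 'ROWS' [FORCE]. ROWS is JSON, a list of rows, each an object of numbers: "claw": the opening, from 0 (shut) to 1 (fully open); "dx", "dy", "dz": the shift along the world's x, y, z in mm; "twist": the turn about the world's z in rad. In form: [{"claw": .., "dx": .., "dy": .., "dz": .., "twist": ..}, ...]. A call has 1 to 8 rows; each row is the pose to reach, as a shift and turn from the pose commanded when the call began; what a row does not reach only later rows make up. A row lasts 1/10 s, in which the tool goes at most 50 mm and 8.59 degrees, less where a joint would pass 70% of its speed; a pose out of reach is approached as far as the arm can. A call with a gripper value outside its range is refused whole. The fingers move at their own pace and stop on an object; FORCE is the grip in N (left out, the last holds). Time passes only in rows, so rows that repeat a pose let the fingers close. It gives the time, the measured TCP pose, the force, the opening and the grip force at its end, in the units of the state.
- r.get_state(): the state, without advancing time (a new reading comes with each control period).
- eyes.snapshot(name): name is "scene" or "top"; returns (picture, depth): 480x640x3 uint8, blue, green, red; 480x640 float32, m along the optical axis (not along the pixel's ray), 0 where there is no reading.
- eyes.camera_info(name): a dict with "K" (3x3 intrinsics, pixels), "world_to_cam" (4x4, takes a point from world to camera coordinates). Camera axes: x right, y down, z forward; pixel columns grow to the right and rows downward; lengths in m; the calibration is good to about 2 mm. A picture is of the moment at which its call begins. camera_info takes no time and is no camera call.
- r.finish_job(): hands the job in; it is judged then, once.
Trained networks look in the newest picture that a camera, given by its name, has taken for a name from the list of things; names that differ only in an ending like _2 or _b are one class to them, and where a whole thing is asked for, a point or a joint stands for the part that bears it (a point fixed in the world has none). Each returns a list of dicts, best first, with "confidence" (0 to 1); they miss things now and then, are a little off and sometimes report something else, mostly with a low value. They report only what shows in the picture. A call takes as long as a camera call. They do not tell look-alikes from the thing itself.
- nets.spot_in(camera, query): "box" ([left, top, width, height] as shares, 0 to 1, of the picture: columns of its width, rows of its height, round what is visible of it).
- nets.place_of(camera, query): "position" ([column, row] as shares, 0 to 1, of the picture: columns of its width, rows of its height: a listed point, or the origin of a listed thing).
The state is a dict: "clock": time; "q": joint angles; "qd": joint speeds; "joint_torque": joint torques, N m; "tool_pos": TCP position; "eef_rot": TCP orientation; "contact_force": force on the tool from outside, world axes, zero at the start; "moment": the same for the moment, N m; "opening": opening from 0.0 (shut) to 1.0 (fully open); "finger_force": force on a finger pad.
Only numpy, scipy, OpenCV 4.12 (cv2) and the standard library are available. Lean on these libraries where they do the work, as an engineer would, in place of code of your own. Each camera call takes 0.05 s, during which the arm holds its last target. There are 200 camera calls.

## Working session

There is one attempt and no reset: what is moved stays moved. The work goes in short steps, Python scripts to look and compute and a shell command to move; the robot and the scene stay as the last step left them, time stands still between calls to the robot, and variables do not carry over. Pictures are saved under pics/ and viewed, at most 10 in all, crops included, and the job is handed in when it is done.

```bash
mkdir -p pics; ls; cat > h.py <<'E'
import numpy as np, cv2
from plant import r, eyes, nets
def cam(n):
    c=eyes.camera_info(n); return np.array(c["K"]),np.array(c["world_to_cam"])
def ray(n,u,v):
    K,T=cam(n); R=T[:3,:3]; o=-R.T@T[:3,3]; d=R.T@np.linalg.inv(K)@[u,v,1]; return o,d
def at_z(n,u,v,z):
    o,d=ray(n,u,v); return o+d*(z-o[2])/d[2]
def at_d(n,u,v,D):
    o,d=ray(n,u,v); return o+d*D
def proj(n,p):
    K,T=cam(n); c=T[:3,:3]@np.asarray(p)+T[:3,3]; q=K@c; return q[:2]/q[2]
E
python3 - <<'E'
from h import *
np.set_printoptions(precision=3,suppress=True)
for n in("scene","top"):
    im,d=eyes.snapshot(n); cv2.imwrite(f"pics/{n}0.png",im); np.save(f"{n}_d0.npy",d)
    print(n,ray(n,320,240))
    for q in ["rack","bin_red","bin_green","bin_blue","guard_edge","red_1","green_1","blue_1","box","free_floor","lid_hinge","lid_edge","salt","cups","hot_sauce"]:
        o=nets.place_of(n,q)
        print(q,[(round(x["confidence"],2),np.round(np.array(x["position"])*[640,480]).astype(int).tolist()) for x in o[:7]])
print(r.get_state())
E
```

```text
pics
scene (array([0.092, 0.315, 0.859]), array([ 0.539, -0.367, -0.758]))
rack []
bin_red [(0.9, [284, 303])]
bin_green [(0.69, [239, 330]), (0.23, [189, 354])]
bin_blue [(0.75, [198, 361])]
guard_edge [(0.91, [234, 288])]
red_1 [(0.92, [299, 381]), (0.81, [338, 288]), (0.74, [386, 250]), (0.58, [280, 287]), (0.56, [292, 304]), (0.42, [245, 341])]
green_1 [(0.95, [234, 321]), (0.64, [244, 340]), (0.51, [331, 211])]
blue_1 [(0.88, [209, 364]), (0.85, [191, 352]), (0.7, [332, 210]), (0.66, [352, 356]), (0.6, [404, 273])]
box [(0.65, [425, 266])]
free_floor [(0.97, [427, 303])]
lid_hinge [(0.68, [465, 237]), (0.24, [424, 266])]
lid_edge [(0.74, [496, 163])]
salt [(0.84, [354, 357])]
cups [(0.48, [294, 304])]
hot_sauce []
top (array([ 0.505, -0.017,  1.061]), array([ 0.096,  0.   , -0.995]))
rack []
bin_red [(0.59, [278, 241]), (0.55, [256, 157])]
bin_green [(0.77, [227, 248])]
bin_blue [(0.74, [176, 255]), (0.55, [281, 258])]
guard_edge [(0.73, [207, 255])]
red_1 [(0.8, [244, 323]), (0.61, [283, 259]), (0.6, [337, 257]), (0.54, [408, 255]), (0.4, [280, 237])]
green_1 [(0.86, [395, 169]
[... 151 characters left out ...]
box [(0.64, [431, 294])]
free_floor [(0.7, [401, 326])]
lid_hinge [(0.74, [487, 303])]
lid_edge [(0.56, [536, 310])]
salt [(0.71, [299, 330]), (0.7, [308, 164])]
cups [(0.63, [255, 159])]
hot_sauce [(0.98, [307, 163])]
{'clock': 1.6, 'q': array([ 1.17 ,  0.689, -0.195,  1.565,  0.157,  0.903, -0.215]), 'qd': array([ 0.001,  0.001, -0.001,  0.   , -0.002,  0.003,  0.001]), 'joint_torque': array([  0.   , -52.749,  -1.267, -15.374,  -0.052,  -0.001,   0.   ]), 'tool_pos': array([ 0.263, -0.567,  0.239]), 'eef_rot': array([0.976, 0.216, 0.   , 0.   ]), 'contact_force': array([ 0.344,  0.259, -0.005]), 'moment': array([-0.025, -0.015, -0.01 ]), 'finger_force': 0.0, 'opening': 0.9998032872385374}
```

View pics/scene0.png

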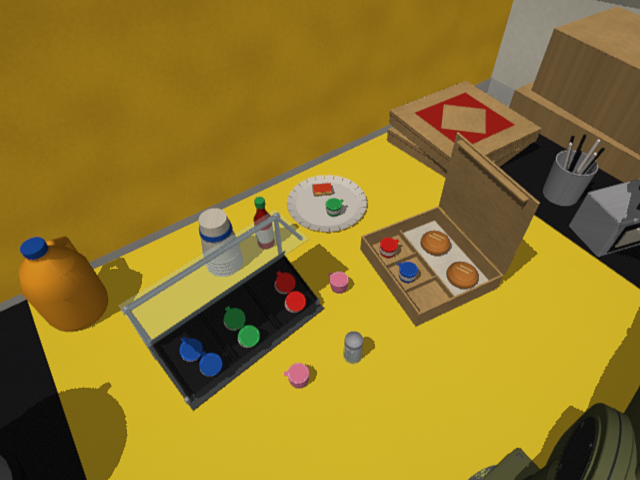

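View pics/top0.png

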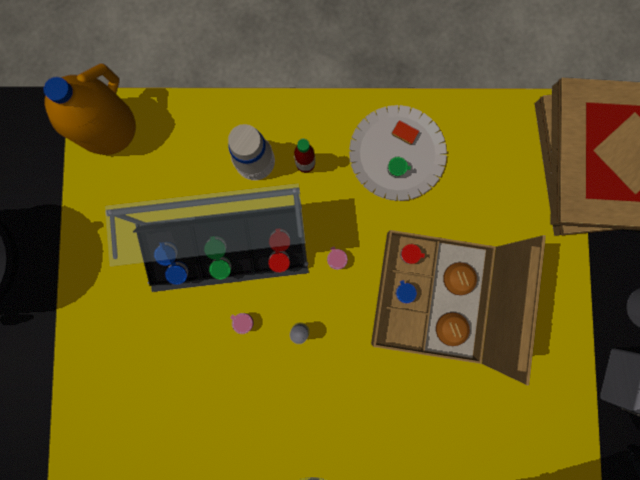

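The box holds red (top 412,253) and blue (406,292), and green is on the plate (399,167), so green is missing. The green pots in the bins are at top (219,269), the front one, and (215,246), the rear one under the guard. The pinks at (337,258) and (242,323) are look-alikes and don't concern green. My target is the front green pot.

```bash
python3 - <<'E'
from h import *
np.set_printoptions(precision=3,suppress=True)
def cloud(n):
    d=np.load(f"{n}_d0.npy"); K,T=cam(n); R=T[:3,:3]
    v,u=np.mgrid[:480,:640]; p=np.stack([(u-K[0,2])/K[0,0]*d,(v-K[1,2])/K[1,1]*d,d],-1)
    P=(p-T[:3,3])@R; P[d<=0]=np.nan; return P
def report(n,im,name,lo,hi,zmin=.03):
    P=cloud(n); h=cv2.cvtColor(im,cv2.COLOR_BGR2HSV)
    m=cv2.inRange(h,lo,hi); k,l,st,c=cv2.connectedComponentsWithStats(m)
    for i in range(1,k):
        if st[i,4]>60:
            Q=P[l==i]; Q=Q[~np.isnan(Q[:,0])]
            t=Q[Q[:,2]>np.percentile(Q[:,2],50)]
            print(n,name,c[i].round(),st[i,4],"med",np.median(Q,0),"upper",t.mean(0),"min",Q.min(0),"max",Q.max(0))
for n in("top","scene"):
    im=cv2.imread(f"pics/{n}0.png")
    report(n,im,"green",(45,120,60),(75,255,255))
    P=cloud(n); 
    # lid points: right of box, z .07-.3
    h=cv2.cvtColor(im,cv2.COLOR_BGR2HSV)
    if n=="top":
        Q=P.reshape(-1,3); ok=(Q[:,2]>.045)&(Q[:,2]<.056)&(Q[:,0]>.3)&(Q[:,0]<.68)&(Q[:,1]<-.05)&(Q[:,1]>-.5)
        rim=Q[ok]; print(len(rim),rim.min(0),rim.max(0)); np.save("rim.npy",rim)
        r_=cv2.minAreaRect(rim[:,:2].astype(np.float32)); print("rimrect",r_,cv2.boxPoints(r_))
    Q=P.reshape(-1,3); ok=(Q[:,2]>.08)&(Q[:,0]>.3)&(Q[:,0]<.66)&(Q[:,1]<-.2)&(Q[:,1]>-.6)
    L=Q[ok]; print("lid",len(L))
    A=np.c_[L[:,1:],np.ones(len(L))]
    for lo in np.arange(.08,.3,.03):
        s=L[(L[:,2]>=lo)&(L[:,2]<lo+.03)]
        if len(s)>20: print(lo,len(s),s.mean(0),s.min(0),s.max(0))
g=dict(scene=[("guard_edge",234,288,.19),("free_floor",427,303,.004),("lid_hinge",465,237,.05),("salt",354,357,0),("bin_green",239,330,0)],
 top=[("guard_edge",207,255,.19),("free_floor",401,326,.004),("lid_hinge",487,303,.05),("lid_edge",536,310,.27),("salt",299,330,0),("bin_red",278,241,0),("bin_green",227,248,0),("bin_blue",176,255,0)])
for n in g:
    for q,u,v,z in g[n]: print(n,q,at_z(n,u,v,z))
# guard bar edges and rack
for n,pts in dict(top=[(108,263,.19),(305,264,.19),(150,289,.04),(307,272,.04)],scene=[(194,405,.04),(322,308,.04)]).items():
    for u,v,z in pts: print(n,(u,v),at_z(n,u,v,z), cloud(n)[v,u])
E
python3 - <<'E'
import cv2
a=cv2.imread("pics/top0.png")[180:350,90:320];b=cv2.imread("pics/scene0.png")[200:420,110:340]
a=cv2.resize(a,None,fx=1.73,fy=1.73);b=cv2.resize(b,None,fx=1.73,fy=1.73)
import numpy as np
o=np.zeros((390,800,3),np.uint8);o[:a.shape[0],:a.shape[1]]=a;o[:b.shape[0],400:400+b.shape[1]]=b
cv2.imwrite("pics/crop.png",o)
E
```

```text
top green [303. 145.] 112 med [0.775 0.015 0.149] upper [0.774 0.015 0.151] min [0.764 0.006 0.093] max [0.791 0.029 0.155]
top green [398. 166.] 295 med [ 0.762 -0.182  0.035] upper [ 0.761 -0.184  0.037] min [ 0.742 -0.208  0.024] max [ 0.782 -0.163  0.04 ]
top green [219. 267.] 388 med [0.546 0.187 0.061] upper [0.557 0.187 0.071] min [ 0.524  0.152 -0.001] max [0.575 0.215 0.197]
1160 [ 0.354 -0.5    0.045] [ 0.68  -0.125  0.056]
rimrect ((0.5331514477729797, -0.3148665130138397), (0.33289310336112976, 0.346923828125), 80.90689849853516) [[ 0.336 -0.452]
 [ 0.678 -0.507]
 [ 0.731 -0.178]
 [ 0.388 -0.123]]
lid 6769
0.08 1442 [ 0.564 -0.461  0.093] [ 0.353 -0.6    0.08 ] [ 0.66 -0.34  0.11]
0.11 737 [ 0.47  -0.359  0.125] [ 0.354 -0.379  0.11 ] [ 0.59 -0.34  0.14]
0.14 798 [ 0.471 -0.359  0.155] [ 0.354 -0.379  0.14 ] [ 0.59 -0.34  0.17]
0.16999999999999998 889 [ 0.469 -0.359  0.185] [ 0.354 -0.379  0.17 ] [ 0.59 -0.34  0.2 ]
0.2 873 [ 0.471 -0.359  0.213] [ 0.353 -0.378  0.2  ] [ 0.59  -0.339  0.23 ]
0.22999999999999998 166 [ 0.464 -0.357  0.247] [ 0.354 -0.379  0.23 ] [ 0.59  -0.
[... 1154 characters left out ...]
.477 -0.358  0.05 ]
scene salt [0.406 0.024 0.   ]
scene bin_green [0.597 0.185 0.   ]
top guard_edge [0.563 0.182 0.19 ]
top free_floor [ 0.424 -0.188  0.004]
top lid_hinge [ 0.473 -0.357  0.05 ]
top lid_edge [ 0.469 -0.361  0.27 ]
top salt [0.416 0.028 0.   ]
top bin_red [0.606 0.074 0.   ]
top bin_green [0.591 0.183 0.   ]
top bin_blue [0.576 0.292 0.   ]
top (108, 263) [0.55  0.356 0.19 ] [ 0.559  0.437 -0.   ]
top (305, 264) [0.547 0.01  0.19 ] [0.555 0.015 0.017]
top (150, 289) [0.504 0.332 0.04 ] [ 0.504  0.346 -0.001]
top (307, 272) [0.538 0.01  0.04 ] [0.539 0.011 0.004]
scene (194, 405) [0.486 0.332 0.04 ] [0.504 0.333 0.002]
scene (322, 308) [0.518 0.024 0.04 ] [0.536 0.011 0.005]
```

View pics/crop.png

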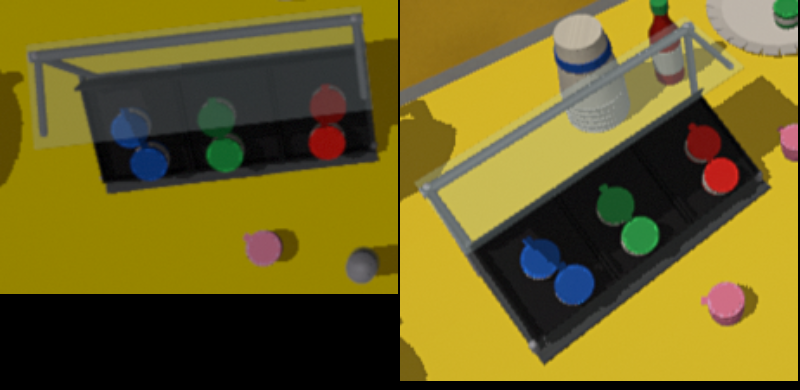

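Enlarged crop: the target is the bright green front pot, at crop (225,154) left and (640,236) right. The darker rear green pot is under the guard at (217,117) and (615,205). Before reaching I need the clearance from the guard edge to the pot more exactly.

```bash
python3 - <<'E'
from h import *
np.set_printoptions(precision=4,suppress=True,linewidth=150)
def cloud(n):
    d=np.load(f"{n}_d0.npy"); K,T=cam(n); R=T[:3,:3]
    v,u=np.mgrid[:480,:640]; p=np.stack([(u-K[0,2])/K[0,0]*d,(v-K[1,2])/K[1,1]*d,d],-1)
    P=(p-T[:3,3])@R; P[d<=0]=np.nan; return P
for n in("top","scene"):
    P=cloud(n); im=cv2.imread(f"pics/{n}0.png"); h=cv2.cvtColor(im,cv2.COLOR_BGR2HSV)
    g=P[(P[...,2]>.18)&(P[...,2]<.205)&(P[...,1]>-.05)&(P[...,1]<.45)&(P[...,0]<.70)]
    print(n,"guard pts",len(g)); 
    if len(g)>4:
        rr=cv2.minAreaRect(g[:,:2].astype(np.float32)); print(rr,cv2.boxPoints(rr)); print("medz",np.median(g[:,2]))
    # front pot: bright green
    u0,v0=(219,267) if n=="top" else (249,336)
    m=np.zeros(im.shape[:2],np.uint8); cv2.circle(m,(u0,v0),16,1,-1)
    b=(cv2.inRange(h,(45,120,40),(80,255,255))>0)&(m>0)
    print("V pct",np.percentile(h[b][:,2],[5,25,50,75,95]))
    nrm=np.array([-np.sin(np.radians(25)),0,np.cos(np.radians(25))]); c,s=np.cos(.11),np.sin(.11)
    nw=np.array([nrm[0]*c,nrm[0]*s,nrm[2]])
    bb=b&(h[...,2]>110); Q=P[bb]; Q=Q[~np.isnan(Q[:,0])]; Q=Q[Q[:,2]<.1]
    t=Q@nw; print("bright",bb.sum(),"offset along normal",np.percentile(t,[5,25,50,75,95]))
    top=Q[t>np.percentile(t,90)-.004]; lid=top
    print("lid pts",len(lid),"mean",lid.mean(0),"min",lid.min(0),"max",lid.max(0))
    for u in (120,135,217) if n=="top" else (): 
        print(u,im[250:275,u].sum(1))
E
```

```text
top guard pts 11826
((0.618517279624939, 0.18684034049510956), (0.10877957940101624, 0.34586235880851746), 6.7147698402404785) [[0.5443 0.3522]
 [0.5847 0.0087]
 [0.6928 0.0215]
 [0.6523 0.3649]]
medz 0.19387937240010356
V pct [ 57.   72.5 100.  102.  113. ]
bright 30 offset along normal [-0.1866 -0.1849 -0.1835 -0.1823 -0.1811]
lid pts 25 mean [0.5392 0.1863 0.0574] min [0.5256 0.1675 0.0489] max [0.5555 0.2061 0.0648]
120 [340 340 343 340 343 343 341 341 345 338 342 338 339 345 336 314 283 285 285 286 285 284 285 285 286]
135 [343 343 343 341 340 344 343 345 344 343 341 342 343 308 277 282 285 284 285 286 283 283 284 285 281]
217 [200 207 203 153 105  80  97  94  94  97  98 142 161 160 161 161 166 160 163 160 165 162 161 167 168]
scene guard pts 9101
((0.3604486584663391, 0.15754204988479614), (0.6249342560768127, 0.3455829322338104), 6.262633323669434) [[ 0.031   0.2952]
 [ 0.0687 -0.0483]
 [ 0.6899  0.0199]
 [ 0.6522  0.3634]]
medz 0.19353660138902637
V pct [ 79. 139. 141. 143. 164.]
bright 347 offset along normal [-0.1846 -0.1827 -0.1816 -0.1805 -0.1787]
lid pts 301 mean [0.5401 0.1859 0.06  ] min [0.522  0.166  0.0502] max [0.5584 0.2046 0.0692]
```

Now the guard and pot are pinned down. The guard front edge runs (0.544,0.352) to (0.585,0.009), yaw 0.117. The lid of the front green pot is at (0.540,0.186,0.060), 24 mm ahead of the edge. The gripper body has to stay about 38 mm ahead of the edge, so I'll grip the forward part of the pot. First I go there, high over the box.

```bash
python3 -m pendant '[{"claw":0.6,"dx":20,"dy":0,"dz":45},{"claw":0.6,"dx":40,"dy":0,"dz":90,"twist":-0.15},{"claw":0.6,"dx":60,"dy":40,"dz":110,"twist":-0.318},{"claw":0.6,"dx":80,"dy":85,"dz":110,"twist":-0.318},{"claw":0.6,"dx":100,"dy":130,"dz":110,"twist":-0.318},{"claw":0.6,"dx":120,"dy":175,"dz":110,"twist":-0.318},{"claw":0.6,"dx":140,"dy":220,"dz":110,"twist":-0.318},{"claw":0.6,"dx":155,"dy":265,"dz":110,"twist":-0.318}]' 20
python3 -m pendant '[{"claw":0.6,"dx":10,"dy":48,"dz":0},{"claw":0.6,"dx":20,"dy":96,"dz":0},{"claw":0.6,"dx":30,"dy":144,"dz":0},{"claw":0.6,"dx":40,"dy":192,"dz":0},{"claw":0.6,"dx":50,"dy":240,"dz":0},{"claw":0.6,"dx":60,"dy":288,"dz":0},{"claw":0.6,"dx":70,"dy":336,"dz":0},{"claw":0.6,"dx":75,"dy":384,"dz":0}]'
```

```text
validation failed for argument at $[0]...
validation failed for argument at $[0]...
```

```bash
python3 -m pendant '[{"claw":0.6,"dx":20,"dy":0,"dz":45,"twist":0},{"claw":0.6,"dx":40,"dy":0,"dz":90,"twist":-0.15},{"claw":0.6,"dx":60,"dy":40,"dz":110,"twist":-0.318},{"claw":0.6,"dx":80,"dy":85,"dz":110,"twist":-0.318},{"claw":0.6,"dx":100,"dy":130,"dz":110,"twist":-0.318},{"claw":0.6,"dx":120,"dy":175,"dz":110,"twist":-0.318},{"claw":0.6,"dx":140,"dy":220,"dz":110,"twist":-0.318},{"claw":0.6,"dx":155,"dy":265,"dz":110,"twist":-0.318}]' 20
```

```text
clock: 2.4
tool_pos: [0.4194, -0.2997, 0.349]
eef_rot: [0.998, 0.059, 0.001, 0.0]
contact_force: [0.1, 0.2, 0.2]
opening: 0.599
finger_force: 0.0
```

```bash
python3 -m pendant '[{"claw":0.6,"dx":10,"dy":48,"dz":0,"twist":0},{"claw":0.6,"dx":20,"dy":96,"dz":0,"twist":0},{"claw":0.6,"dx":30,"dy":144,"dz":0,"twist":0},{"claw":0.6,"dx":40,"dy":192,"dz":0,"twist":0},{"claw":0.6,"dx":50,"dy":240,"dz":0,"twist":0},{"claw":0.6,"dx":60,"dy":288,"dz":-20,"twist":0},{"claw":0.6,"dx":68,"dy":336,"dz":-30,"twist":0},{"claw":0.6,"dx":72,"dy":384,"dz":-40,"twist":0}]' && python3 -m pendant '[{"claw":0.6,"dx":2,"dy":42,"dz":-20,"twist":0},{"claw":0.6,"dx":4,"dy":82,"dz":-45,"twist":0},{"claw":0.6,"dx":4,"dy":96,"dz":-90,"twist":0},{"claw":0.6,"dx":4,"dy":96,"dz":-135,"twist":0},{"claw":0.6,"dx":4,"dy":96,"dz":-180,"twist":0},{"claw":0.6,"dx":4,"dy":96,"dz":-220,"twist":0},{"claw":0.6,"dx":4,"dy":96,"dz":-230,"twist":0},{"claw":0.6,"dx":4,"dy":96,"dz":-230,"twist":0}]'
python3 - <<'E'
from h import *
for n in("top","scene"):
    im,d=eyes.snapshot(n); np.save(f"{n}_d1.npy",d)
    c=im[150:350,90:390] if n=="top" else im[180:430,90:390]
    cv2.imwrite(f"pics/{n}1.png",cv2.resize(c,None,fx=2,fy=2))
print(r.get_state()["tool_pos"],r.get_state()["eef_rot"])
E
python3 -c "
import cv2,numpy as np
a=cv2.imread('pics/top1.png');b=cv2.imread('pics/scene1.png')
o=np.vstack([a,b]);cv2.imwrite('pics/c1.png',cv2.resize(o,None,fx=.66,fy=.66))"
```

```text
clock: 3.2
tool_pos: [0.4905, 0.0822, 0.3088]
eef_rot: [0.998, 0.058, 0.0, 0.0]
contact_force: [1.1, 0.3, 0.8]
opening: 0.603
finger_force: 0.0
clock: 4.0
tool_pos: [0.4935, 0.1762, 0.0783]
eef_rot: [0.998, 0.058, -0.001, 0.001]
contact_force: [0.4, 0.1, 0.6]
opening: 0.6
finger_force: 0.0
[0.4952789  0.17687085 0.08056159] [ 9.98301692e-01  5.82413175e-02  1.22285257e-03 -4.31430474e-04]
```

View pics/c1.png

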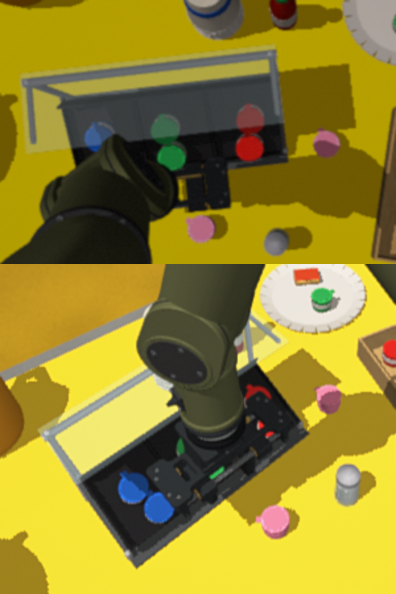

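The gripper is ahead of the bin, at crop (210,185), lined up with the green bin. From depth I check how far the body and wrist extend towards the guard.

```bash
python3 - <<'E'
from h import *
np.set_printoptions(precision=4,suppress=True,linewidth=150)
t=r.get_state()["tool_pos"]; u=np.array([.9932,.1167]); v=np.array([-.1167,.9932])
for n in("top","scene"):
    d=np.load(f"{n}_d1.npy"); d0=np.load(f"{n}_d0.npy"); K,T=cam(n)
    vv,uu=np.mgrid[:480,:640]; p=np.stack([(uu-K[0,2])/K[0,0]*d,(vv-K[1,2])/K[1,1]*d,d],-1)
    P=((p-T[:3,3])@T[:3,:3])[(d>0)&(np.abs(d-d0)>.015)]
    a=(P[:,:2]-t[:2])@u; b=(P[:,:2]-t[:2])@v; z=P[:,2]-t[2]
    for lo in np.arange(.02,.42,.02):
        m=(z>=lo)&(z<lo+.02)&(np.abs(b)<.15)
        if m.sum()>15: print(n,"z above tcp %.2f"%lo,m.sum(),"a",np.percentile(a[m],[1,50,99]),"b",np.percentile(b[m],[1,99]))
E
```

```text
top z above tcp 0.06 61 a [-0.0321 -0.0021  0.2947] b [-0.1019 -0.0139]
top z above tcp 0.08 444 a [-0.0331  0.0008  0.0333] b [-0.093  -0.0237]
top z above tcp 0.10 882 a [-0.0331  0.0022  0.1495] b [-0.0932  0.09  ]
top z above tcp 0.14 56 a [-0.0329  0.0026  0.0332] b [-0.0369 -0.0138]
top z above tcp 0.16 59 a [-0.0347 -0.0025  0.0325] b [-0.0367 -0.0129]
top z above tcp 0.18 125 a [-0.0343  0.0026  0.0357] b [-0.0374 -0.0111]
top z above tcp 0.20 84 a [-0.0167  0.0125  0.0337] b [-0.0364 -0.0128]
top z above tcp 0.22 37 a [0.0005 0.0154 0.0284] b [-0.0354 -0.0218]
top z above tcp 0.28 28 a [-0.0011  0.026   0.0436] b [-0.0497 -0.0238]
top z above tcp 0.30 128 a [-0.0125  0.0204  0.056 ] b [-0.056  -0.0137]
top z above tcp 0.32 235 a [-0.0162  0.0221  0.0573] b [-0.058   0.0518]
top z above tcp 0.34 514 a [-0.0199  0.0225  0.0534] b [-0.0607  0.053 ]
top z above tcp 0.36 454 a [-0.0298  0.0092  0.0455] b [-0.0618  0.049 ]
top z above tcp 0.38 697 a [-0.0225  0.0153  0.0376] b [-0.0581  0.0439]
top z above tcp 0.40 385 a [-0.0287  0.0118  0.0205] b [-0.0582  0.0157]
scene z above 
[... 787 characters left out ...]
b [-0.0291  0.0475]
scene z above tcp 0.24 475 a [-0.038  -0.0292  0.0086] b [-0.0261  0.047 ]
scene z above tcp 0.26 327 a [-0.456  -0.0354 -0.0041] b [-0.0722  0.036 ]
scene z above tcp 0.28 605 a [-0.4568 -0.0391 -0.0003] b [-0.0704  0.05  ]
scene z above tcp 0.30 1026 a [-0.4565 -0.0563  0.0093] b [-0.0698  0.0558]
scene z above tcp 0.32 1464 a [-0.4583 -0.4011  0.0107] b [-0.0701  0.0569]
scene z above tcp 0.34 2403 a [-0.4845 -0.4073  0.0048] b [-0.0779  0.0531]
scene z above tcp 0.36 2861 a [-0.4776 -0.3994 -0.0039] b [-0.078   0.0481]
scene z above tcp 0.38 3521 a [-0.4675 -0.3968 -0.0078] b [-0.0931  0.042 ]
scene z above tcp 0.40 4712 a [-0.4504 -0.4048 -0.0144] b [-0.138   0.0285]
```

The wide body (64–120 mm above the TCP) passes under the guard. Only the round wrist, about 36 mm radius, limits how close I can get. I'll lower and slide in gently.

```bash
python3 -m pendant '[{"claw":0.6,"dx":0,"dy":3,"dz":-18,"twist":0},{"claw":0.6,"dx":0,"dy":4,"dz":-37,"twist":0},{"claw":0.6,"dx":10,"dy":5,"dz":-37,"twist":0},{"claw":0.6,"dx":18,"dy":6,"dz":-37,"twist":0},{"claw":0.6,"dx":24,"dy":7,"dz":-37,"twist":0},{"claw":0.6,"dx":27,"dy":7,"dz":-37,"twist":0},{"claw":0.6,"dx":29,"dy":7,"dz":-37,"twist":0},{"claw":0.6,"dx":29,"dy":7,"dz":-37,"twist":0}]'; python3 -m pendant '[{"claw":0.6,"dx":1,"dy":0,"dz":0,"twist":0},{"claw":0.6,"dx":2,"dy":0,"dz":0,"twist":0},{"claw":0.6,"dx":3,"dy":0,"dz":0,"twist":0},{"claw":0.6,"dx":3,"dy":0,"dz":0,"twist":0}]'
```

```text
clock: 4.9
tool_pos: [0.5235, 0.1833, 0.0424]
eef_rot: [0.998, 0.058, 0.0, -0.0]
contact_force: [0.1, -0.0, -0.1]
opening: 0.599
finger_force: 0.0
clock: 5.3
tool_pos: [0.5262, 0.1835, 0.0421]
eef_rot: [0.998, 0.058, 0.0, 0.0]
contact_force: [-0.1, -0.3, -0.3]
opening: 0.599
finger_force: 0.0
```

```bash
python3 -m pendant '[{"claw":0.6,"dx":1,"dy":0,"dz":0,"twist":0},{"claw":0.6,"dx":2,"dy":0,"dz":0,"twist":0},{"claw":0.6,"dx":2,"dy":0,"dz":0,"twist":0}]'; python3 -m pendant '[{"claw":0.6,"dx":1,"dy":0,"dz":0,"twist":0},{"claw":0.6,"dx":2,"dy":0,"dz":0,"twist":0},{"claw":0.6,"dx":2,"dy":0,"dz":0,"twist":0}]'
```

```text
clock: 5.6
tool_pos: [0.5282, 0.1834, 0.0421]
eef_rot: [0.998, 0.058, -0.0, 0.0]
contact_force: [-0.1, -0.1, -0.8]
opening: 0.604
finger_force: 0.0
clock: 5.9
tool_pos: [0.5277, 0.1831, 0.0418]
eef_rot: [0.998, 0.059, -0.002, 0.001]
contact_force: [-5.9, -0.6, 1.9]
opening: 0.601
finger_force: 0.0
```

Light guard contact (6 N) at x = 0.528. I back off 1 mm and close.

```bash
python3 -m pendant '[{"claw":0.6,"dx":-2,"dy":0,"dz":0,"twist":0},{"claw":0.4,"dx":-2,"dy":0,"dz":0,"twist":0},{"claw":0.4,"dx":-2,"dy":0,"dz":0,"twist":0},{"claw":0.3,"dx":-2,"dy":0,"dz":0,"twist":0},{"claw":0.3,"dx":-2,"dy":0,"dz":0,"twist":0},{"claw":0.3,"dx":-2,"dy":0,"dz":0,"twist":0}]' 15
```

```text
clock: 6.5
tool_pos: [0.5283, 0.1835, 0.0421]
eef_rot: [0.998, 0.058, 0.0, -0.0]
contact_force: [-0.4, 0.5, 0.2]
opening: 0.4
finger_force: 14.6
```

```bash
python3 -m pendant '[{"claw":0.3,"dx":0,"dy":0,"dz":0,"twist":0},{"claw":0.3,"dx":-2,"dy":0,"dz":4,"twist":0},{"claw":0.3,"dx":-5,"dy":-1,"dz":10,"twist":0},{"claw":0.3,"dx":-9,"dy":-1,"dz":18,"twist":0},{"claw":0.3,"dx":-14,"dy":-2,"dz":28,"twist":0},{"claw":0.3,"dx":-19,"dy":-2,"dz":38,"twist":0},{"claw":0.3,"dx":-25,"dy":-3,"dz":48,"twist":0},{"claw":0.3,"dx":-25,"dy":-3,"dz":48,"twist":0}]' 25
python3 - <<'E'
from h import *
ims=[eyes.snapshot(n)[0] for n in("top","scene")]
o=np.vstack([cv2.resize(ims[0][220:350,120:330],None,fx=2.2,fy=2.2),cv2.resize(ims[1][270:410,130:340],None,fx=2.2,fy=2.2)])
cv2.imwrite("pics/c2.png",o)
E
```

```text
clock: 7.3
tool_pos: [0.5028, 0.1806, 0.0917]
eef_rot: [0.998, 0.059, 0.001, -0.0]
contact_force: [0.8, 0.1, -0.4]
opening: 0.394
finger_force: 24.4
```

View pics/c2.png

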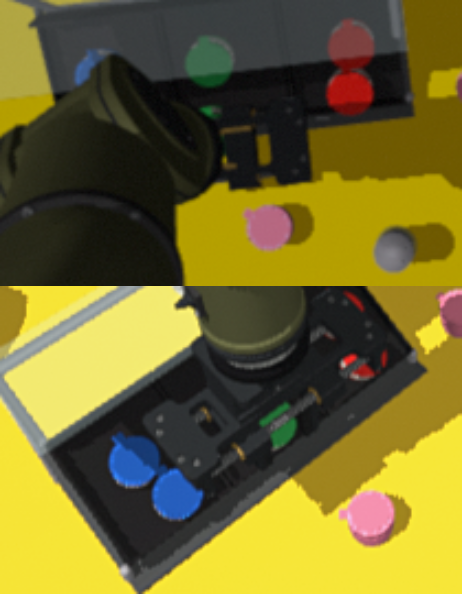

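The grasp holds (24 N, opening 0.39), with green visible between the fingers at top (210,112). The rear green pot has stayed in place at (208,62). I refine the box pose from the saved depth.

```bash
python3 - <<'E'
from h import *
np.set_printoptions(precision=4,suppress=True)
rim=np.load("rim.npy"); h=np.array([.475,-.3575]); s=.13;c=.9915
bx=np.array([-s,-c]);by=np.array([c,-s]); ctr=h-.11*bx
for k in range(4):
    q=np.c_[(rim[:,:2]-ctr)@bx,(rim[:,:2]-ctr)@by]
    L=rim[(np.abs(q[:,0]+.108)<.008)&(np.abs(q[:,1])<.11)][:,:2]
    N=rim[(np.abs(q[:,1]+.118)<.008)&(np.abs(q[:,0])<.1)][:,:2]
    F=rim[(np.abs(q[:,1]-.118)<.008)&(np.abs(q[:,0])<.1)][:,:2]
    d=cv2.fitLine(L.astype(np.float32),cv2.DIST_HUBER,0,.01,.01).ravel()[:2]; d*=np.sign(d[0]); by=d; bx=np.array([by[1],-by[0]])
    X=np.median((L-ctr)@bx)+.108; Y=(np.median((N-ctr)@by)+np.median((F-ctr)@by))/2
    ctr=ctr+X*bx+Y*by
    print(len(L),len(N),len(F),"yaw",np.arctan2(by[1],by[0]),"ctr",ctr,"span",np.median((F-ctr)@by)-np.median((N-ctr)@by))
print("free",ctr-.055*bx-.078*by,"hinge",ctr+.11*bx,"tcp",ctr-.055*bx-.094*by)
E
```

```text
243 214 215 yaw -0.15896899 ctr [ 0.4893 -0.251 ] span 0.23548180465842172
243 215 214 yaw -0.15883309 ctr [ 0.4893 -0.251 ] span 0.23552174626568123
243 215 214 yaw -0.15883309 ctr [ 0.4893 -0.251 ] span 0.23552174626568123
243 215 214 yaw -0.15883309 ctr [ 0.4893 -0.251 ] span 0.23552174626568123
free [ 0.421  -0.1844] hinge [ 0.4719 -0.3596] tcp [ 0.4052 -0.1818]
```

```bash
python3 -m pendant '[{"claw":0.3,"dx":-15,"dy":-5,"dz":30,"twist":0},{"claw":0.3,"dx":-30,"dy":-35,"dz":55,"twist":-0.03},{"claw":0.3,"dx":-40,"dy":-80,"dz":60,"twist":-0.08},{"claw":0.3,"dx":-50,"dy":-127,"dz":60,"twist":-0.13},{"claw":0.3,"dx":-60,"dy":-174,"dz":60,"twist":-0.18},{"claw":0.3,"dx":-70,"dy":-221,"dz":60,"twist":-0.23},{"claw":0.3,"dx":-80,"dy":-268,"dz":60,"twist":-0.276},{"claw":0.3,"dx":-88,"dy":-312,"dz":60,"twist":-0.276}]' && python3 -m pendant '[{"claw":0.3,"dx":-6,"dy":-30,"dz":0,"twist":0},{"claw":0.3,"dx":-10,"dy":-48,"dz":0,"twist":0},{"claw":0.3,"dx":-10,"dy":-51,"dz":-30,"twist":0},{"claw":0.3,"dx":-10,"dy":-51,"dz":-60,"twist":0},{"claw":0.3,"dx":-10,"dy":-51,"dz":-60,"twist":0}]'
python3 - <<'E'
from h import *
ims=[eyes.snapshot(n)[0] for n in("top","scene")]
o=np.vstack([cv2.resize(ims[0][220:390,330:560],None,fx=1.75,fy=1.75),cv2.resize(ims[1][190:350,330:560],None,fx=1.75,fy=1.75)])
cv2.imwrite("pics/c3.png",o); print(r.get_state()["tool_pos"])
E
```

```text
clock: 8.2
tool_pos: [0.4143, -0.1337, 0.1498]
eef_rot: [0.997, -0.08, -0.0, 0.0]
contact_force: [0.7, -0.5, -0.5]
opening: 0.393
finger_force: 24.4
clock: 8.7
tool_pos: [0.4036, -0.1822, 0.0874]
eef_rot: [0.997, -0.08, -0.003, -0.001]
contact_force: [-1.0, 0.4, 0.8]
opening: 0.392
finger_force: 24.4
[ 0.40484592 -0.18235714  0.08993723]
```

View pics/c3.png

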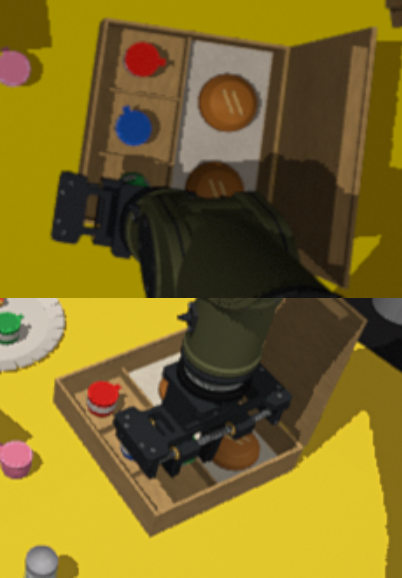

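The green pot sits over the empty compartment, at crop (133,182), clear of the divider at row 155. Lowering.

```bash
python3 -m pendant '[{"claw":0.3,"dx":0,"dy":0,"dz":-25,"twist":0},{"claw":0.3,"dx":0,"dy":0,"dz":-45,"twist":0},{"claw":0.3,"dx":0,"dy":0,"dz":-55,"twist":0},{"claw":0.3,"dx":0,"dy":0,"dz":-59,"twist":0},{"claw":0.3,"dx":0,"dy":0,"dz":-61,"twist":0},{"claw":0.3,"dx":0,"dy":0,"dz":-61,"twist":0}]'; python3 -m pendant '[{"claw":0.3,"dx":0,"dy":0,"dz":-2,"twist":0},{"claw":0.3,"dx":0,"dy":0,"dz":-4,"twist":0},{"claw":0.3,"dx":0,"dy":0,"dz":-4,"twist":0}]'
```

```text
clock: 9.4
tool_pos: [0.4072, -0.1834, 0.0309]
eef_rot: [0.997, -0.079, 0.001, 0.001]
contact_force: [0.2, -0.8, -0.5]
opening: 0.393
finger_force: 24.4
clock: 9.7
tool_pos: [0.4074, -0.1835, 0.027]
eef_rot: [0.997, -0.079, -0.0, 0.0]
contact_force: [0.2, 0.5, -1.0]
opening: 0.396
finger_force: 24.4
```

```bash
python3 -m pendant '[{"claw":0.3,"dx":0,"dy":0,"dz":-2,"twist":0},{"claw":0.3,"dx":0,"dy":0,"dz":-4,"twist":0},{"claw":0.3,"dx":0,"dy":0,"dz":-4,"twist":0}]'; python3 -m pendant '[{"claw":0.3,"dx":0,"dy":0,"dz":-1,"twist":0},{"claw":0.3,"dx":0,"dy":0,"dz":-3,"twist":0},{"claw":0.3,"dx":0,"dy":0,"dz":-3,"twist":0}]'
```

```text
clock: 10.0
tool_pos: [0.4075, -0.1837, 0.023]
eef_rot: [0.997, -0.08, -0.002, -0.001]
contact_force: [-0.7, 0.5, -1.1]
opening: 0.395
finger_force: 24.4
clock: 10.3
tool_pos: [0.4082, -0.184, 0.0216]
eef_rot: [0.997, -0.079, -0.002, -0.001]
contact_force: [-1.0, 1.6, 14.5]
opening: 0.395
finger_force: 24.5
```

Floor contact (14 N) at z = 0.022. I open gently and rise.

```bash
python3 -m pendant '[{"claw":0.44,"dx":0,"dy":0,"dz":2,"twist":0},{"claw":0.5,"dx":0,"dy":0,"dz":2,"twist":0},{"claw":0.56,"dx":0,"dy":0,"dz":2,"twist":0},{"claw":0.56,"dx":0,"dy":0,"dz":2,"twist":0},{"claw":0.56,"dx":-2,"dy":0,"dz":20,"twist":0},{"claw":0.56,"dx":-4,"dy":0,"dz":50,"twist":0},{"claw":0.56,"dx":-4,"dy":20,"dz":90,"twist":0},{"claw":0.56,"dx":-4,"dy":60,"dz":120,"twist":0}]' && python3 -m pendant '[{"claw":0,"dx":-20,"dy":50,"dz":30,"twist":0},{"claw":0,"dx":-40,"dy":100,"dz":60,"twist":0},{"claw":0,"dx":-40,"dy":100,"dz":60,"twist":0}]'
python3 - <<'E'
from h import *
np.set_printoptions(precision=4,suppress=True)
ctr=np.array([.4893,-.251]);y=-.159;by=np.array([np.cos(y),np.sin(y)]);bx=np.array([by[1],-by[0]])
ims=[]
for n in("top","scene"):
    im,d=eyes.snapshot(n); ims.append(im); K,T=cam(n)
    vv,uu=np.mgrid[:480,:640]; p=np.stack([(uu-K[0,2])/K[0,0]*d,(vv-K[1,2])/K[1,1]*d,d],-1); P=(p-T[:3,3])@T[:3,:3]
    g=cv2.inRange(cv2.cvtColor(im,cv2.COLOR_BGR2HSV),(45,100,40),(80,255,255))>0
    Q=P[g&(d>0)&(P[...,1]<-.1)&(P[...,0]<.52)&(P[...,2]<.08)]
    if len(Q)<10: print(n,len(Q)); continue
    t=Q[Q[:,2]>np.percentile(Q[:,2],90)-.006]; a=cv2.fitLine
    c=t.mean(0); nn=np.linalg.svd(t-c)[2][2]; print(n,len(t),c,"box",(c[:2]-ctr)@bx,(c[:2]-ctr)@by,"normal",nn)
o=np.vstack([cv2.resize(ims[0][220:390,330:560],None,fx=1.75,fy=1.75),cv2.resize(ims[1][150:350,330:560],None,fx=1.5,fy=1.5,).__class__(0) if 0 else cv2.resize(ims[1][190:350,330:560],None,fx=1.75,fy=1.75)])
cv2.imwrite("pics/c4.png",o); print(r.get_state()["tool_pos"])
E
```

```text
clock: 11.1
tool_pos: [0.4036, -0.1262, 0.1419]
eef_rot: [0.997, -0.083, -0.003, -0.0]
contact_force: [2.3, 0.2, -0.5]
opening: 0.561
finger_force: 0.0
clock: 11.4
tool_pos: [0.3631, -0.0211, 0.2023]
eef_rot: [0.997, -0.077, -0.002, -0.001]
contact_force: [0.7, -1.1, -0.2]
opening: 0.314
finger_force: 0.0
top 329 [ 0.4371 -0.1856  0.0351] box -0.0563375954348541 -0.06189107025201641 normal [-0.0071 -0.0044 -1.    ]
scene 53 [ 0.4218 -0.1769  0.0354] box -0.06251655477029755 -0.07833872812211956 normal [-0.0163  0.0067  0.9998]
[ 0.3639 -0.0216  0.2021]
```

View pics/c4.png

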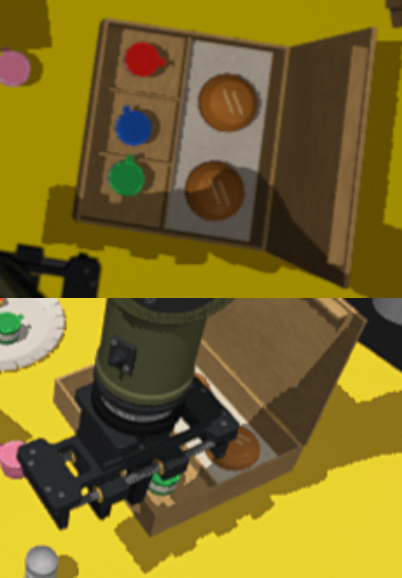

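The pot stands upright: lid height 35 mm, normal vertical, box frame about (-0.057,-0.062), and the red and blue pots are untouched. Next is the lid, with shut fingers over its top to the outer side.

```bash
python3 -m pendant '[{"claw":0,"dx":10,"dy":0,"dz":45,"twist":0},{"claw":0,"dx":20,"dy":-10,"dz":90,"twist":0},{"claw":0,"dx":30,"dy":-40,"dz":130,"twist":0},{"claw":0,"dx":40,"dy":-85,"dz":150,"twist":0},{"claw":0,"dx":50,"dy":-132,"dz":150,"twist":0},{"claw":0,"dx":60,"dy":-180,"dz":150,"twist":0},{"claw":0,"dx":70,"dy":-228,"dz":150,"twist":0},{"claw":0,"dx":78,"dy":-276,"dz":150,"twist":0}]' && python3 -m pendant '[{"claw":0,"dx":6,"dy":-45,"dz":0,"twist":0},{"claw":0,"dx":12,"dy":-90,"dz":0,"twist":0},{"claw":0,"dx":17,"dy":-135,"dz":0,"twist":0},{"claw":0,"dx":17,"dy":-142,"dz":0,"twist":0},{"claw":0,"dx":17,"dy":-142,"dz":0,"twist":0}]'
python3 -c "
import sys
sys.path.insert(0,'.')
from h import *
print(r.get_state()['tool_pos'],r.get_state()['opening'])"
```

```text
clock: 12.3
tool_pos: [0.4411, -0.3039, 0.3495]
eef_rot: [0.997, -0.081, -0.004, -0.001]
contact_force: [1.4, 0.2, -0.5]
opening: 0.004
finger_force: 0.0
clock: 12.8
tool_pos: [0.4574, -0.4445, 0.3484]
eef_rot: [0.997, -0.082, -0.004, -0.002]
contact_force: [0.1, 1.1, 0.2]
opening: -0.001
finger_force: 0.0
[ 0.45735038 -0.44449734  0.34842864] -0.0007044515256561641
```

```bash
python3 -m pendant '[{"claw":0,"dx":0,"dy":0,"dz":-45,"twist":0},{"claw":0,"dx":0,"dy":0,"dz":-90,"twist":0},{"claw":0,"dx":0,"dy":0,"dz":-113,"twist":0},{"claw":0,"dx":5,"dy":30,"dz":-113,"twist":0},{"claw":0,"dx":10,"dy":60,"dz":-113,"twist":0},{"claw":0,"dx":14,"dy":90,"dz":-113,"twist":0},{"claw":0,"dx":18,"dy":112,"dz":-114,"twist":0},{"claw":0,"dx":22,"dy":135,"dz":-122,"twist":0}]'
```

```text
clock: 13.6
tool_pos: [0.4811, -0.3046, 0.2295]
eef_rot: [0.997, -0.078, -0.002, -0.001]
contact_force: [0.6, 0.7, 1.9]
opening: 0.004
finger_force: 0.2
```

```bash
python3 - <<'E'
from h import *
s=r.get_state(); print(s["tool_pos"],s["contact_force"])
im,d=eyes.snapshot("scene"); cv2.imwrite("pics/c5.png",im[80:380,260:640])
E
```

```text
[ 0.48105367 -0.30462192  0.22949391] [0.57726296 0.73502223 1.90180028]
```

View pics/c5.png

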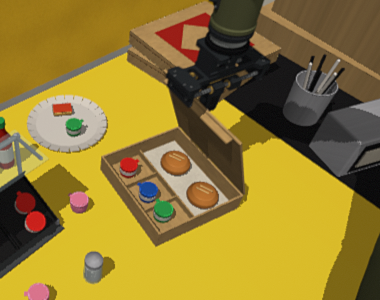

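The lid is leaning in, with the finger pushing at crop (215,100). The box contents are intact and all three pots stand in it. I follow the arc down.

```bash
python3 -m pendant '[{"claw":0,"dx":3,"dy":17,"dz":-12,"twist":0},{"claw":0,"dx":6,"dy":38,"dz":-26,"twist":0},{"claw":0,"dx":9,"dy":56,"dz":-41,"twist":0},{"claw":0,"dx":12,"dy":73,"dz":-60,"twist":0},{"claw":0,"dx":14,"dy":88,"dz":-80,"twist":0},{"claw":0,"dx":16,"dy":101,"dz":-110,"twist":0},{"claw":0,"dx":17,"dy":108,"dz":-130,"twist":0},{"claw":0,"dx":17,"dy":108,"dz":-130,"twist":0}]'; python3 -m pendant '[{"claw":0,"dx":1,"dy":3,"dz":-12,"twist":0},{"claw":0,"dx":1,"dy":5,"dz":-24,"twist":0},{"claw":0,"dx":1,"dy":5,"dz":-36,"twist":0},{"claw":0,"dx":1,"dy":5,"dz":-41,"twist":0},{"claw":0,"dx":1,"dy":5,"dz":-41,"twist":0}]'
```

```text
clock: 14.45
tool_pos: [0.4961, -0.1966, 0.097]
eef_rot: [0.997, -0.077, -0.005, -0.002]
contact_force: [-1.1, 0.4, 0.5]
opening: 0.004
finger_force: 0.0
clock: 14.95
tool_pos: [0.4985, -0.1942, 0.0569]
eef_rot: [0.997, -0.08, -0.004, -0.001]
contact_force: [0.1, 0.4, -0.3]
opening: 0.003
finger_force: 0.0
```

```bash
python3 -m pendant '[{"claw":0,"dx":0,"dy":0,"dz":-2,"twist":0},{"claw":0,"dx":0,"dy":0,"dz":-4,"twist":0},{"claw":0,"dx":0,"dy":0,"dz":-4,"twist":0}]'; python3 -m pendant '[{"claw":0,"dx":0,"dy":0,"dz":30,"twist":0},{"claw":0,"dx":-30,"dy":20,"dz":75,"twist":0},{"claw":0,"dx":-70,"dy":50,"dz":120,"twist":0},{"claw":0,"dx":-110,"dy":80,"dz":150,"twist":0},{"claw":0,"dx":-150,"dy":110,"dz":160,"twist":0},{"claw":0,"dx":-150,"dy":110,"dz":160,"twist":0}]'
python3 - <<'E'
from h import *
np.set_printoptions(precision=4,suppress=True)
ctr=np.array([.4893,-.251]);y=-.159;by=np.array([np.cos(y),np.sin(y)]);bx=np.array([by[1],-by[0]])
ims=[]
for n in("top","scene"):
    im,d=eyes.snapshot(n); ims.append(im); K,T=cam(n)
    vv,uu=np.mgrid[:480,:640]; p=np.stack([(uu-K[0,2])/K[0,0]*d,(vv-K[1,2])/K[1,1]*d,d],-1); P=(p-T[:3,3])@T[:3,:3]
    a=(P[...,:2]-ctr)@bx; b=(P[...,:2]-ctr)@by
    m=(abs(a)<.1)&(abs(b)<.1)&(d>0)&(P[...,2]<.14); Z=P[...,2][m]; A=a[m]
    k=np.polyfit(A,Z,1); print(n,m.sum(),"lid slope",-k[0],"z at centre",k[1],"resid",np.std(Z-np.polyval(k,A)))
o=np.hstack([cv2.resize(i,(400,300)) for i in ims]); cv2.imwrite("pics/c6.png",o)
E
```

```text
clock: 15.25
tool_pos: [0.4993, -0.1942, 0.0556]
eef_rot: [0.997, -0.08, -0.002, -0.0]
contact_force: [-3.4, 1.3, 15.2]
opening: 0.008
finger_force: 7.4
clock: 15.85
tool_pos: [0.3467, -0.0829, 0.2151]
eef_rot: [0.997, -0.079, -0.002, -0.0]
contact_force: [-0.9, 1.2, 0.8]
opening: 0.001
finger_force: 0.0
top 9718 lid slope 0.0016863762999931545 z at centre 0.05487375003826886 resid 0.0018509939515811897
scene 1744 lid slope 0.00031335654912807183 z at centre 0.054853485079388545 resid 0.0014474727462304505
```

View pics/c6.png

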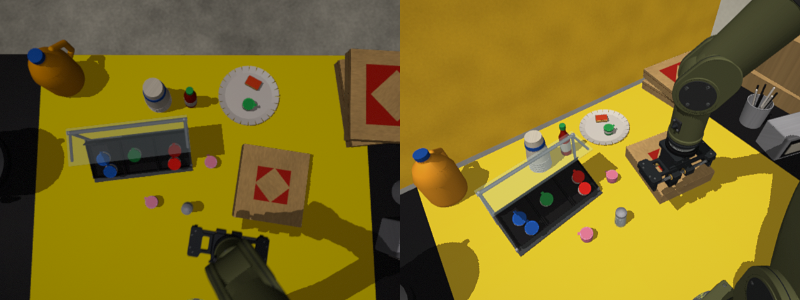

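The lid lies flat: slope 0.002 rad, surface 55 mm high. The other pots and the bystanders are where they were, and the arm is clear. Handing in.

```bash
python3 -c "
from plant import r
print(r.finish_job())"
```

```text
the job is handed in; nothing more can be done
None
```

I put the front green pot, the missing colour, upright in the empty compartment and closed the lid flat, then handed the job in; no verdict was shown.

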